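# Check the picture-frame rail with the sprung timber gauge

## Task

Take the yellow timber gauge up out of its dock and check the picture frame on the sloping board: set the gauge's sprung steel foot on the middle of the blue dot, with the gauge square to the sloping face of the rail and the long side of the foot lying along the rail, and push lightly until the foot is about half way in. The wood is soft, so never press hard on the frame (12 N would dent it), and leave the other things on the bench where they are. Finish while holding the gauge there, still gripped and lightly pressed on the dot: do not put it down or let go.

Things in the scene. Friction and masses are not known exactly. Their poses are not given: they have to be found in the camera images.
- gauge: Yellow timber gauge, 0.2 kg, upright in the dock. Origin on its axis at the housing's lower end, z to its top. Grey housing 38 (x) by 24 (y) mm, z 0 to 30; black collar 54 by 42, z 30 to 36; yellow handle 44 (x) by 30 mm (y), z 36 to 106: grip it from above across the 30 mm (fingers close along y), about 80 mm above the origin. A steel foot sticks out 22 mm below the origin.
- gauge_foot (a joint): How far the gauge's sprung foot is pushed in, in m: 0 fully out, 0.014 fully in (then solid). It slides along the gauge's z. The spring pushes with about 0.8 N at 0 and 400 N/m more: 3.6 N half way in (0.007), 6.4 N fully in.
- foot_tip (a point): Middle of the underside of the gauge's steel foot, 22 mm below the gauge's origin on its axis when fully out. The foot is a bar 24 mm long (gauge's x) by 10 mm wide (gauge's y) by 6 mm high.
- dock: Fixed black block 80 (x) by 64 (y) by 66 mm high, pocket 44 by 28 mm open at the top, base plate 120 by 100 by 6 mm. Origin: middle of its underside, on the table. The gauge stands in the pocket, collar on the block's top, x axes parallel, gauge's origin 36 mm above the table, foot free. Lift it straight up, 60 mm or more, to clear.
- frame: Fixed pine picture frame, 200 mm (up the slope) by 260 mm (level), rails 40 mm wide, 20 mm thick, on a plywood board 240 by 300 mm sloping 15 degrees, low edge towards the robot at yaw 0. Origin on the table under the board's middle; y level along the long rails, x horizontal, towards the high edge. Highest point about 92 mm above the table.
- spot: Blue dot 16 mm across on a 24 mm white disc, on the face of the frame's upper long rail (far from the robot), midway across its width, within 50 mm of the rail's middle, 86 mm above the table. Origin: the dot's middle, on the face; z square out of the sloping face (15 degrees off vertical, leaning to the low edge), y level along the rail, x up the slope.
- glue: Loose; leave alone. White glue bottle with an orange cap, 64 mm across, 170 mm high. Origin: middle of its underside.
- tape: Loose; leave alone. Roll of paper tape lying flat, 96 mm across, 36 mm high. Origin: middle of its underside.
- mug: Loose; leave alone. Blue mug, 80 mm across, 90 mm high. Origin: middle of its underside.
- screwdriver: Loose; leave alone. Screwdriver lying on the table, its length along its x. Origin at its underside, about its middle.
- wax: Loose; leave alone. Flat brass-coloured wax tin, 84 mm across, 50 mm high. Origin: middle of its underside.
- sanding_block: Loose; leave alone. Cork sanding block, 100 by 60 by 40 mm. Origin: middle of its underside.
- small_frame: Loose; leave alone. Small dark wooden frame lying flat, 120 by 150 mm, 16 mm high. Origin: middle of its underside.
Mind the look-alikes: they are no part of the job. Leave any pink or turquoise look-alike of the dock alone.

How it is judged:
On the way:
1. The gauge is held in the gripper, lifted clear of its dock and not yet touching the frame (height (world z) of foot_tip above 0.07 m and contact force between the fingers and gauge above 2 N and contact force between gauge and dock below 0.05 N and contact force between gauge and frame below 0.05 N), for 0.1 s.
At the end, for the whole second after the job is handed in: Gauge gripped, clear of the dock, at rest; foot's middle within 8 mm of the dot's; gauge within 0.12 rad of square to the face, foot's long side within 0.18 rad of the rail; foot 3 to 12 mm in (of 14), push 1 to 8 N (distance between foot_tip and spot below 0.008 m and angle between the z axis of gauge and the z axis of spot, either way round below 0.12 rad and angle between the x axis of gauge and the y axis of spot, either way round below 0.18 rad and value of joint gauge_foot between 0.003 and 0.012 m and contact force between gauge and frame between 1 and 8 N and contact force between the fingers and gauge above 2 N and contact force between gauge and dock below 0.1 N and linear speed of gauge below 0.02 m/s); the arm keeps its last pose, push and grip.
It fails at once if The gauge pressed on the frame with more than 12 N (contact force between gauge and frame above 12 N).
It fails at once if The gripper or arm pressed on the frame with more than 12 N (contact force between the arm and frame above 12 N).
It fails at once if Another loose thing on the bench moved by more than 30 mm (distance of any of glue, tape, mug, screwdriver, wax, sanding_block, small_frame from where it was at the start of the episode above 0.03 m).
It also fails if it takes over 38 s, if anything falls off the work surface, if the arm or the gripper's body presses on something with over 40 N, if the wrist force passes 120 N, or if a joint passes its speed limit or range.

## Robot

A 7-joint arm with a two-finger parallel gripper is mounted at the origin on the work surface. World frame = base frame: x ahead of the robot, y to its left, z up, the work surface at z = 0. Lengths are in m, angles in rad, forces in N, time in s.
With the tool pointing down it reaches from about 0.4 to 0.85 m from the base axis. Payload 10.4 kg.
Tool frame: the origin (TCP) lies at the very end of the fingers, on their centre line; the grasp point (between the pads) lies 19 mm behind it; z points along the fingers, y is the line along which they close (so a half turn about z gives the same grasp; the last joint's range is limited). The gripper opens to 85 mm and grips with 20 to 120 N. Pads are 22 mm wide; open, the fingers measure 114 mm over their backs; the gripper's body (76 mm by 85 mm) begins 54 mm behind the grasp point. The pads swing forward as they close: fully open they stand 13 mm farther back than shut.
Start: joints at [1.158, 0.332, -0.065, 1.46, 0.022, 1.35, -0.088], TCP at [0.238, -0.578, 0.231] pointing down, gripper open.
Joint ranges: [-2.6, 2.6], [-0.5, 2.12], [-1.47, 1.34], [0.16, 2.42], [-1.27, 4.41], [0.06, 2.06], [-2.6, 2.6]. Speed limits (rad/s): [2.22, 2.22, 2.79, 2.79, 3.14, 3.14, 3.14].

## Interface

Orientations are given as a unit quaternion [x, y, z, w].
In Python, from workcell import * gives the robot as it stands. The module is installed in compiled form; this text tells all that it offers.
- The arm moves only by the tool carry_out, never from a script. Its argument "motion" is a list of rows, each an object with "xyz": the shift along the tool's x, y, z in m, a list of three; "angular": the turn, a rotation vector about the tool's x, y, z in degrees, a list of three. A call has 1 to 12 rows; each row is the pose to reach, as a shift and turn from the pose commanded when the call began, along the tool's axes at that moment; what a row does not reach only later rows make up. A row lasts 1/10 s, in which the tool goes at most 50 mm and 8.59 degrees, less where a joint would pass 70% of its speed; a pose out of reach is approached as far as the arm can. A call with a gripper value outside its range is refused whole. "hand" is the opening, from 0 (shut) to 1 (fully open), set as the call begins (left out, the last holds). The fingers move at their own pace and stop on an object; "grip_force" is the grip in N (left out, the last holds). Time passes only in rows, so rows that repeat a pose let the fingers close. It gives the time, the measured TCP pose, the force, the opening and the grip force at its end, in the units of the state.
- get_obs(): the state, without advancing time (a new reading comes with each control period).
- camera(name): name is "scene" or "top" or "wrist"; returns a dict with "img" (480x640x3 uint8, red, green, blue), "fx", "fy", "cx", "cy" (pixels), "extrinsics" (4x4, takes a point from camera to world coordinates). Camera axes: x right, y up, looking along -z (the intrinsics and any distortion apply to the point x, -y, -z); pixel columns grow to the right and rows downward; lengths in m; the calibration is good to about 2 mm. A picture is of the moment at which its call begins. There is no depth.
- hand_in(): hands the job in; it is judged then, once.
The state is a dict: "clock": time; "joint_pos": joint angles; "joint_velocities": joint speeds; "tau": joint torques, N m; "position": TCP position; "ee_rot": TCP orientation; "ft_force": force on the tool from outside, world axes, zero at the start; "torque": the same for the moment, N m; "grip_width": opening from 0.0 (shut) to 1.0 (fully open); "grasp_force": force on a finger pad.
Only numpy, scipy, OpenCV 4.12 (cv2) and the standard library are available. Lean on these libraries where they do the work, as an engineer would, in place of code of your own. Each camera call takes 0.05 s, during which the arm holds its last target. There are 200 camera calls.

## Working session

There is one attempt and no reset: what is moved stays moved. The work goes in short steps, Python scripts to look and compute and a tool call to move; the robot and the scene stay as the last step left them, time stands still between calls to the robot, and variables do not carry over. Pictures are saved under pics/ and viewed, at most 10 in all, crops included, and the job is handed in when it is done.

Besides the shell and the picture viewer there is one more tool, called after "Emit:" as name(argument=value, ...), one argument or row to a line, values as JSON. carry_out: Moves the arm, as the interface text tells. Its arguments: {"type":"object","properties":{"motion":{"type":"array"},"hand":{"type":"number"},"grip_force":{"type":"number"}},"required":["motion"]}

```bash
mkdir -p pics; cat > h.py <<'E'
import numpy as np, cv2
from workcell import *
from scipy.spatial.transform import Rotation as R
def snap(n,f=None):
    c=camera(n)
    if f: cv2.imwrite('pics/'+f,c['img'][:,:,::-1])
    return c
def ray(c,u,v):
    d=np.array([(u-c['cx'])/c['fx'],-(v-c['cy'])/c['fy'],-1.])
    E=np.array(c['extrinsics']);return E[:3,3],E[:3,:3]@d
def onz(c,u,v,z):
    o,d=ray(c,u,v);return o+d*(z-o[2])/d[2]
def proj(c,p):
    E=np.array(c['extrinsics']);q=E[:3,:3].T@(np.array(p)-E[:3,3])
    return c['cx']+c['fx']*q[0]/-q[2], c['cy']-c['fy']*q[1]/-q[2]
E
python3 - <<'E'
from h import *
for n in('scene','top'):
    c=snap(n,n+'1.png');print(n,{k:np.round(v,3).tolist() for k,v in c.items() if k!='img'})
o=get_obs();print(o)
E
```

```text
scene {'fx': 478.725, 'fy': 478.725, 'cx': 322.758, 'cy': 246.794, 'extrinsics': [[0.727, -0.452, 0.517, 1.146], [0.687, 0.482, -0.544, -0.601], [-0.003, 0.751, 0.661, 0.863], [0.0, 0.0, 0.0, 1.0]]}
top {'fx': 590.392, 'fy': 590.392, 'cx': 313.999, 'cy': 239.487, 'extrinsics': [[-0.012, 0.999, -0.051, 0.444], [-1.0, -0.012, 0.004, 0.014], [0.003, 0.051, 0.999, 1.67], [0.0, 0.0, 0.0, 1.0]]}
{'clock': 0.1, 'joint_pos': array([ 1.1584234 ,  0.33283177, -0.06469621,  1.46084765,  0.02158898,
        1.34989281, -0.08850086]), 'joint_velocities': array([-0.00110775, -0.00184684,  0.00231187, -0.0023769 , -0.00067941,
       -0.00094005, -0.00014944]), 'tau': array([ 2.46428543e-03, -6.26745629e+01,  4.98141989e-02, -3.92430818e+01,
        1.63137750e-02,  7.01563025e-03,  3.09094446e-05]), 'position': array([ 0.23735975, -0.57781688,  0.23058568]), 'ee_rot': array([ 9.81068284e-01,  1.93661067e-01, -1.47582606e-04, -6.25171931e-04]), 'ft_force': array([-0.71730034, -0.23880952, -0.39539629]), 'torque': array([-0.00318533,  0.01888024, -0.06614837]), 'grasp_force': 0.0, 'grip_width': 0.9989260831081992}
```

View pics/top1.png

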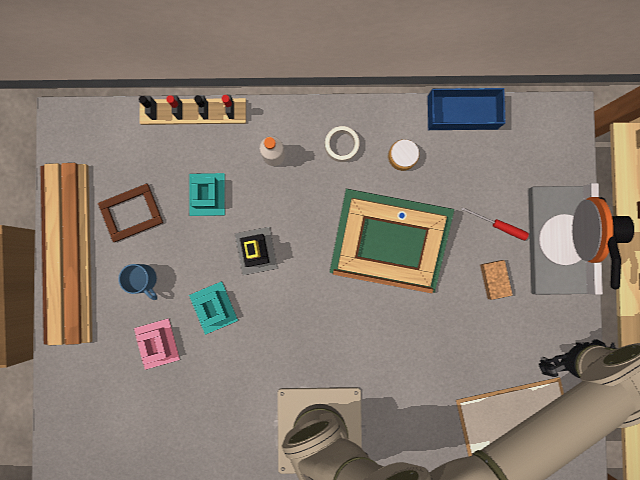

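View pics/scene1.png

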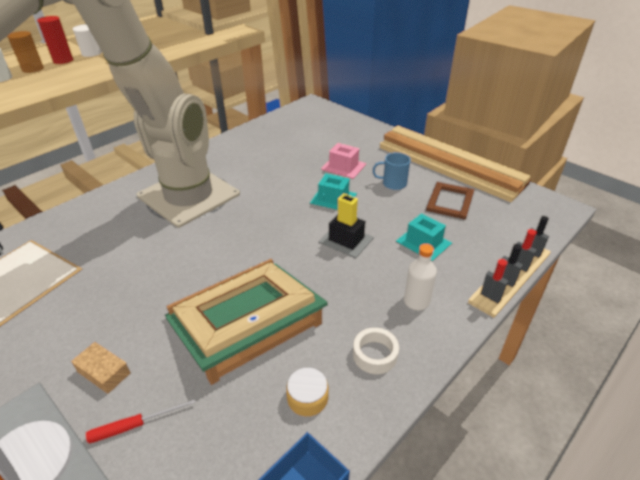

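Top view: the gauge is the yellow piece at (252,249) in the black dock at (256,250). The look-alikes are the turquoise docks at (207,192) and (213,306) and the pink one at (157,343); none of them is black or holds yellow. The blue dot is at (402,215). In the scene view the gauge is at (347,209) and the dot at (253,319). I choose the black dock with the yellow gauge.

```bash
cat > m.py <<'E'
from h import *
t=snap('top');s=snap('scene')
def mask(c,lo,hi,box):
    m=cv2.inRange(cv2.cvtColor(c['img'],cv2.COLOR_RGB2HSV),lo,hi);k=np.zeros_like(m);x0,y0,x1,y1=box;k[y0:y1,x0:x1]=m[y0:y1,x0:x1];return k
def rect(m):
    return cv2.minAreaRect(cv2.findNonZero(m))
def blob(m): 
    y,x=np.nonzero(m);return x.mean(),y.mean(),len(x)
def tri(a,b):
    (o,d),(p,e)=a,b;d=d/np.linalg.norm(d);e=e/np.linalg.norm(e)
    k=np.linalg.lstsq(np.stack([d,-e],1),p-o,rcond=None)[0];A,B=o+d*k[0],p+e*k[1];return (A+B)/2,np.linalg.norm(A-B)
B=((105,120,100),(130,255,255))
bt=blob(mask(t,*B,(385,200,420,230)));bs=blob(mask(s,*B,(240,308,266,330)))
print('dot',bt,bs,tri(ray(t,*bt[:2]),ray(s,*bs[:2])),onz(t,*bt[:2],.086),onz(s,*bs[:2],.086))
def show(name,c,r,z):
    q=np.array([onz(c,*p,z)[:2] for p in cv2.boxPoints(r)]);e=q[1]-q[0],q[2]-q[1]
    print(name,q.mean(0).round(4),[(round(np.linalg.norm(v),4),round(np.degrees(np.arctan2(v[1],v[0])),1)) for v in e])
show('yellow',t,rect(mask(t,(22,120,90),(35,255,255),(235,225,280,275))),.142)
show('black',t,rect(mask(t,(0,0,0),(179,255,45),(243,233,271,268))),.066)
g=mask(t,(50,80,40),(80,255,255),(325,180,460,300));show('green',t,rect(g),.05)
for n,c,(x,y) in(('t',t,(252,249)),('s',s,(347,215))):
    cr=cv2.resize(c['img'][y-40:y+40,x-50:x+50],None,fx=4,fy=4,interpolation=cv2.INTER_CUBIC);globals()['c'+n]=cr
d=cv2.resize(t['img'][180:300,325:460],None,fx=4,fy=4,interpolation=cv2.INTER_CUBIC)[:480,:400]
cv2.imwrite('pics/crop.png',np.hstack([ct,cs])[:,:,::-1])
E
python3 m.py
```

```text
dot (np.float64(401.39130434782606), np.float64(215.04347826086956), 23) (np.float64(253.0), np.float64(318.0), 3) (array([ 0.58822081, -0.22770332,  0.08705574]), np.float64(0.0015617080676662931)) [ 0.58784005 -0.22848572  0.086     ] [ 0.58797873 -0.22660509  0.086     ]
yellow [0.4995 0.1697] [(np.float64(0.0361), np.float64(-80.4)), (np.float64(0.0441), np.float64(-170.1))]
black [0.4987 0.1702] [(np.float64(0.0663), np.float64(-79.8)), (np.float64(0.0807), np.float64(-169.6))]
green [ 0.5221 -0.2052] [(np.float64(0.2347), np.float64(-11.5)), (np.float64(0.3033), np.float64(-101.5))]
```

View pics/crop.png

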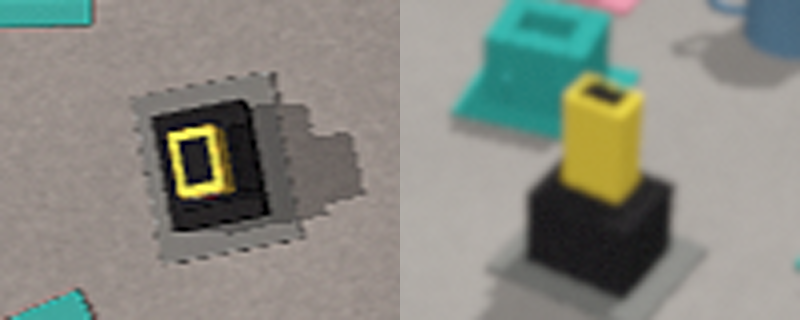

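The crop confirms it: a yellow handle in the black block on a grey plate, with its long axis at about 10° yaw. The dot triangulates to z = 0.087, against 0.086 expected. Next I work out the hover move.

```bash
cat > go.py <<'E'
from h import *
def delta(p,yaw,tilt=0,ryaw=None):
    """print tool-frame shift/turn to put TCP at p, tool x at yaw deg, optional 15deg tilt"""
    o=get_obs();Rc=R.from_quat(o['ee_rot'])
    x=np.array([np.cos(np.radians(yaw)),np.sin(np.radians(yaw)),0])
    z=np.array([0,0,-1.])
    if tilt:
        z=R.from_rotvec(-np.radians(tilt)*x).apply(z)
        # must lean toward high edge: tool z has + component along away direction
    M=np.stack([x,np.cross(z,x),z],1);Rt=R.from_matrix(M)
    print('at',o['position'].round(4),'xyz',Rc.inv().apply(np.array(p)-o['position']).round(4),'ang',(Rc.inv()*Rt).as_rotvec(degrees=True).round(2),'z',z.round(3))
E
python3 -c "
from go import *
delta([.499,.172,.26],10)"
```

```text
at [ 0.2374 -0.5779  0.2308] xyz [ 0.5269 -0.5943 -0.0287] ang [-5.000e-02  1.000e-02  1.234e+01] z [ 0.  0. -1.]
```

Emit:
carry_out(
  motion=[
    {"xyz": [0.05, -0.02, -0.03], "angular": [0, 0, 2]},
    {"xyz": [0.1, -0.05, -0.03], "angular": [0, 0, 4]},
    {"xyz": [0.53, -0.594, -0.03], "angular": [0, 0, 12.3]},
    {"xyz": [0.53, -0.594, -0.03], "angular": [0, 0, 12.3]},
    {"xyz": [0.53, -0.594, -0.03], "angular": [0, 0, 12.3]},
    {"xyz": [0.53, -0.594, -0.03], "angular": [0, 0, 12.3]},
    {"xyz": [0.53, -0.594, -0.03], "angular": [0, 0, 12.3]},
    {"xyz": [0.53, -0.594, -0.03], "angular": [0, 0, 12.3]},
    {"xyz": [0.53, -0.594, -0.03], "angular": [0, 0, 12.3]},
    {"xyz": [0.53, -0.594, -0.03], "angular": [0, 0, 12.3]},
    {"xyz": [0.53, -0.594, -0.03], "angular": [0, 0, 12.3]},
    {"xyz": [0.53, -0.594, -0.03], "angular": [0, 0, 12.3]},
  ],
  hand=1.0,
)

```text
clock: 1.4
position: [0.4421, -0.0272, 0.261]
ee_rot: [0.996, 0.087, 0.0, 0.0]
ft_force: [1.4, -0.5, -0.6]
grip_width: 1.003
grasp_force: 0.0
```

```bash
python3 -c "
from go import *
delta([.499,.172,.26],10)"
```

```text
at [ 0.4421 -0.0272  0.261 ] xyz [ 0.0907 -0.1863  0.001 ] ang [ 0.04 -0.03  0.02] z [ 0.  0. -1.]
```

Emit:
carry_out(
  motion=[
    {"xyz": [0.09, -0.186, 0], "angular": [0, 0, 0]},
    {"xyz": [0.09, -0.186, 0], "angular": [0, 0, 0]},
    {"xyz": [0.09, -0.186, 0], "angular": [0, 0, 0]},
    {"xyz": [0.09, -0.186, 0], "angular": [0, 0, 0]},
    {"xyz": [0.09, -0.186, 0], "angular": [0, 0, 0]},
    {"xyz": [0.09, -0.186, 0], "angular": [0, 0, 0]},
    {"xyz": [0.09, -0.186, 0], "angular": [0, 0, 0]},
  ],
)

```text
clock: 2.1
position: [0.4983, 0.1683, 0.2606]
ee_rot: [0.996, 0.087, -0.0, 0.0]
ft_force: [0.3, 0.4, 0.1]
grip_width: 1.003
grasp_force: 0.0
```

```bash
python3 -c "
from go import *
delta([.499,.172,.26],10)
c=snap('wrist','w1.png');print(proj(c,[.499,.172,.142]))
m=cv2.inRange(cv2.cvtColor(c['img'],cv2.COLOR_RGB2HSV),(22,120,90),(35,255,255))
r=cv2.minAreaRect(cv2.findNonZero(m));print(r)
q=np.array([onz(c,*p,.142)[:2] for p in cv2.boxPoints(r)]);print(q.round(4),q.mean(0))
for i in(0,1):
  v=q[i+1]-q[i];print(np.linalg.norm(v),np.degrees(np.arctan2(v[1],v[0])))
"
```

```text
at [0.4983 0.1683 0.2606] xyz [ 0.0014 -0.0035  0.0006] ang [ 0.04  0.04 -0.03] z [ 0.  0. -1.]
(np.float64(318.1177410843928), np.float64(231.77354299700247))
((316.0, 221.0), (74.0, 44.0), 90.0)
[[0.5286 0.1933]
 [0.5337 0.1645]
 [0.4827 0.1551]
 [0.4774 0.1855]] [0.5055742  0.17459168]
0.02929224046974163 -80.10881207742129
0.05186081602532435 -169.5184256221885
```

View pics/w1.png

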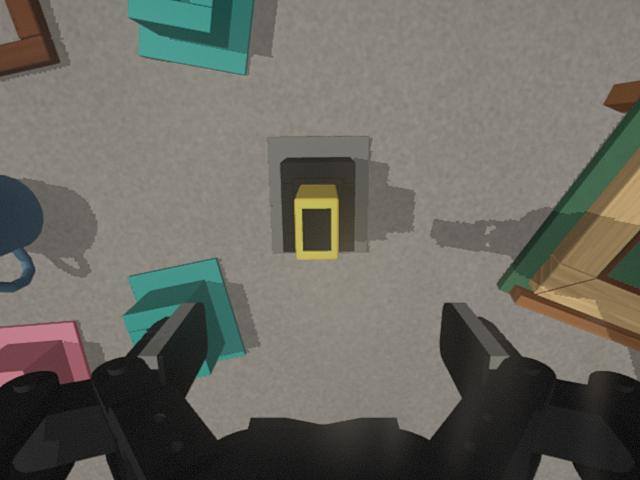

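The wrist view shows the gauge's top ring at columns 295–338, rows 197–259, square in the image, and the fingers straddle it. The gauge centre is therefore about (0.501, 0.174) with yaw about 10°.

```bash
python3 -c "
from go import *
delta([.501,.1738,.097],10.2)"
```

```text
at [0.4984 0.1678 0.2607] xyz [ 0.0037 -0.0056  0.1637] ang [ 0.06  0.02 -0.29] z [ 0.  0. -1.]
```

Emit:
carry_out(
  motion=[
    {"xyz": [0.0035, -0.0055, 0.03], "angular": [0, 0, 0]},
    {"xyz": [0.0035, -0.0055, 0.07], "angular": [0, 0, 0]},
    {"xyz": [0.0035, -0.0055, 0.11], "angular": [0, 0, 0]},
    {"xyz": [0.0035, -0.0055, 0.14], "angular": [0, 0, 0]},
    {"xyz": [0.0035, -0.0055, 0.155], "angular": [0, 0, 0]},
    {"xyz": [0.0035, -0.0055, 0.164], "angular": [0, 0, 0]},
    {"xyz": [0.0035, -0.0055, 0.164], "angular": [0, 0, 0]},
    {"xyz": [0.0035, -0.0055, 0.164], "angular": [0, 0, 0]},
  ],
)

```text
clock: 2.95
position: [0.5016, 0.1757, 0.0982]
ee_rot: [0.996, 0.087, 0.001, -0.0]
ft_force: [0.6, -0.3, 0.6]
grip_width: 1.002
grasp_force: 0.0
```

Emit:
carry_out(
  motion=[
    {"xyz": [0, 0, 0], "angular": [0, 0, 0]},
    {"xyz": [0, 0, 0], "angular": [0, 0, 0]},
    {"xyz": [0, 0, 0], "angular": [0, 0, 0]},
    {"xyz": [0, 0, 0], "angular": [0, 0, 0]},
    {"xyz": [0, 0, 0], "angular": [0, 0, 0]},
    {"xyz": [0, 0, 0], "angular": [0, 0, 0]},
    {"xyz": [0, 0, 0], "angular": [0, 0, 0]},
    {"xyz": [0, 0, 0], "angular": [0, 0, 0]},
    {"xyz": [0, 0, 0], "angular": [0, 0, 0]},
    {"xyz": [0, 0, 0], "angular": [0, 0, 0]},
  ],
  hand=0.0,
  grip_force=60,
)

```text
clock: 3.95
position: [0.501, 0.1756, 0.0972]
ee_rot: [0.996, 0.087, 0.0, 0.0]
ft_force: [-0.8, -1.5, 6.1]
grip_width: 0.341
grasp_force: 59.4
```

Gripped: the opening is about 29 mm, close to the 30 mm handle. Lift straight up.

Emit:
carry_out(
  motion=[
    {"xyz": [0, 0, -0.01], "angular": [0, 0, 0]},
    {"xyz": [0, 0, -0.03], "angular": [0, 0, 0]},
    {"xyz": [0, 0, -0.06], "angular": [0, 0, 0]},
    {"xyz": [0, 0, -0.09], "angular": [0, 0, 0]},
    {"xyz": [0, 0, -0.12], "angular": [0, 0, 0]},
    {"xyz": [0, 0, -0.15], "angular": [0, 0, 0]},
    {"xyz": [0, 0, -0.17], "angular": [0, 0, 0]},
    {"xyz": [0, 0, -0.18], "angular": [0, 0, 0]},
    {"xyz": [0, 0, -0.18], "angular": [0, 0, 0]},
    {"xyz": [0, 0, -0.18], "angular": [0, 0, 0]},
  ],
)

```text
clock: 4.95
position: [0.5003, 0.1755, 0.2758]
ee_rot: [0.996, 0.087, -0.001, 0.0]
ft_force: [0.5, -0.2, -2.7]
grip_width: 0.347
grasp_force: 59.4
```

```bash
cat > m2.py <<'E'
from m import *
# frame yaw: level edges of the inner green window and outer green board, top view; direction of a level edge needs only constant z
fr=np.radians
hs=cv2.cvtColor(t['img'],cv2.COLOR_RGB2HSV)
g=cv2.inRange(hs,(45,80,40),(85,255,255));k=np.zeros_like(g);k[180:300,325:460]=g[180:300,325:460]
def edge(cols,which,z,r0=180,r1=300):
    P=[]
    for u in cols:
        v=np.nonzero(k[r0:r1,u])[0]
        if len(v):P.append((u,r0+v[which]))
    P=np.array(P);a=np.polyfit(P[:,0],P[:,1],1);P=P[abs(np.polyval(a,P[:,0])-P[:,1])<1.5];a=np.polyfit(P[:,0],P[:,1],1)
    A,B=[onz(t,u,np.polyval(a,u),z)[:2] for u in(P[0,0],P[-1,0])];d=A-B
    print('edge yaw of y axis',np.degrees(np.arctan2(d[1],d[0])),len(P))
edge(range(352,446),0,.07)
edge(range(375,418),0,.07,212,272);edge(range(368,410),-1,.04,212,272)
o=get_obs();print(o['position'],o['ee_rot'],o['ft_force'])
w=snap('wrist','w2.png')
E
python3 m2.py
```

```text
dot (np.float64(401.39130434782606), np.float64(215.04347826086956), 23) (np.float64(253.0), np.float64(318.0), 3) (array([ 0.58822081, -0.22770332,  0.08705574]), np.float64(0.0015617080676662931)) [ 0.58784005 -0.22848572  0.086     ] [ 0.58797873 -0.22660509  0.086     ]Traceback (most recent call last):
  File "m2.py", line 1, in <module>
    from m import *
  File "m.py", line 18, in <module>
    show('yellow',t,rect(mask(t,(22,120,90),(35,255,255),(235,225,280,275))),.142)
                    ~~~~^^^^^^^^^^^^^^^^^^^^^^^^^^^^^^^^^^^^^^^^^^^^^^^^^^^^
  File "m.py", line 6, in rect
    return cv2.minAreaRect(cv2.findNonZero(m))
           ~~~~~~~~~~~~~~~^^^^^^^^^^^^^^^^^^^^
cv2.error: OpenCV(4.12.0) /io/opencv/modules/imgproc/src/convhull.cpp:143: error: (-215:Assertion failed) total >= 0 && (depth == CV_32F || depth == CV_32S) in function 'convexHull'
```

```bash
sed -i 's/^from m import \*/from h import *\nt=snap("top")/' m2.py; python3 m2.py
```

```text
edge yaw of y axis 78.4903334557167 94
edge yaw of y axis 78.607272407516 43
edge yaw of y axis 78.46742470029699 42
[0.50021229 0.17542068 0.27560493] [ 9.96163925e-01  8.75007653e-02 -1.01147086e-03  1.65205319e-04] [-0.26234227 -0.21865436 -1.676908  ]
```

View pics/w2.png

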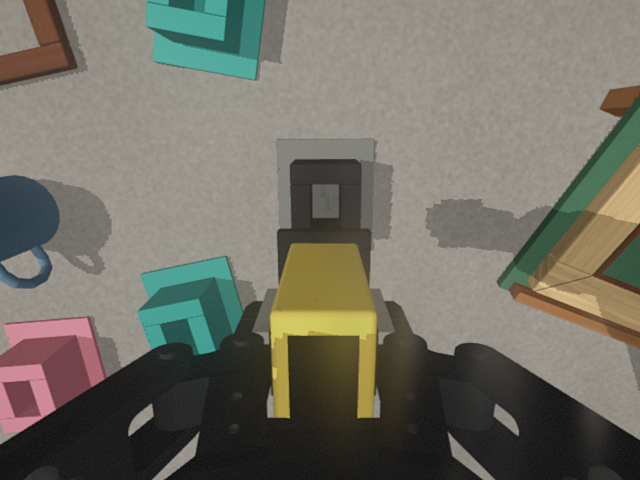

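The gauge is held upright, the dock pocket is empty at (325,200), and frame y is at yaw 78.5°. Now the hover over the dot.

```bash
cat > tgt.py <<'E'
from go import *
import sys
d=float(sys.argv[1]);S=np.array([.588,-.2276,.086])
f=np.radians(-11.5);n=np.array([-np.sin(np.radians(15))*np.cos(f),-np.sin(np.radians(15))*np.sin(f),np.cos(np.radians(15))])
print('n',n.round(3),get_obs()['ft_force'].round(2));delta(S+n*(.0832+d),78.5,15)
E
python3 tgt.py .05
```

```text
n [-0.254  0.052  0.966] [-0.55  0.99 -2.37]
at [0.5004 0.1755 0.2758] xyz [-0.016   0.3996  0.0612] ang [-13.22   9.04 -68.04] z [ 0.254 -0.052 -0.966]
```

Emit:
carry_out(
  motion=[
    {"xyz": [-0.016, 0.05, 0], "angular": [-1.3, 0.9, -6.8]},
    {"xyz": [-0.016, 0.09, 0], "angular": [-2.6, 1.8, -13.6]},
    {"xyz": [-0.016, 0.13, 0], "angular": [-4.0, 2.7, -20.4]},
    {"xyz": [-0.016, 0.17, 0], "angular": [-5.3, 3.6, -27.2]},
    {"xyz": [-0.016, 0.21, 0], "angular": [-6.6, 4.5, -34]},
    {"xyz": [-0.016, 0.25, 0], "angular": [-7.9, 5.4, -40.8]},
    {"xyz": [-0.016, 0.29, 0.01], "angular": [-9.2, 6.3, -47.6]},
    {"xyz": [-0.016, 0.33, 0.02], "angular": [-10.5, 7.2, -54.4]},
    {"xyz": [-0.016, 0.36, 0.035], "angular": [-11.9, 8.1, -61.2]},
    {"xyz": [-0.016, 0.385, 0.05], "angular": [-13.2, 9.0, -68]},
    {"xyz": [-0.016, 0.4, 0.061], "angular": [-13.2, 9.0, -68]},
    {"xyz": [-0.016, 0.4, 0.061], "angular": [-13.2, 9.0, -68]},
  ],
)

```text
clock: 6.35
position: [0.5533, -0.2228, 0.2133]
ee_rot: [0.77, 0.624, 0.082, 0.099]
ft_force: [0.1, -0.9, -2.5]
grip_width: 0.346
grasp_force: 60.2
```

```bash
python3 tgt.py .05; sleep 0; cat > v.py <<'E'
from h import *
import sys
S=[.588,-.2276,.086];o=get_obs();z=R.from_quat(o['ee_rot']).apply([0,0,1]);tip=o['position']+z*.0832
w=snap('wrist');s=snap('scene')
for n,c in(('wrist',w),('scene',s)):
    print(n,'dot',np.round(proj(c,S),1),'tip',np.round(proj(c,tip),1))
    m=cv2.inRange(cv2.cvtColor(c['img'],cv2.COLOR_RGB2HSV),(105,120,100),(130,255,255));q,l,st,ce=cv2.connectedComponentsWithStats(m)
    for i in range(1,q):
        if st[i,4]>1 and np.hypot(*(ce[i]-proj(c,S)))<40:print(' blue',ce[i].round(1),st[i,4],onz(c,*ce[i],.086).round(4))
a=cv2.resize(s['img'][230:360,190:320],(480,480),interpolation=cv2.INTER_CUBIC)
b=w['img'][:,150:450] 
cv2.imwrite('pics/'+sys.argv[1],np.hstack([a,b])[:,:,::-1])
E
python3 v.py v1.png
```

```text
n [-0.254  0.052  0.966] [ 0.06 -0.89 -2.46]
at [ 0.5533 -0.2228  0.2133] xyz [ 0.0022  0.0008 -0.0012] ang [-0.2   0.   -0.46] z [ 0.254 -0.052 -0.966]
wrist dot [324.3 225.6] tip [322.3 248.3]
 blue [320.7 222. ] 76 [ 0.5859 -0.2243  0.086 ]
scene dot [252.6 318.3] tip [246.2 299.6]
 blue [253. 318.] 3 [ 0.588  -0.2266  0.086 ]
```

View pics/v1.png

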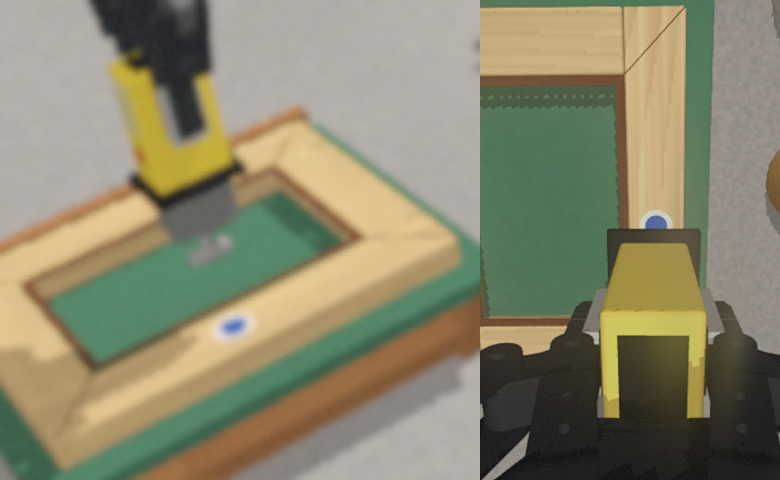

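The dot agrees in all three views to about 2 mm: the wrist view has it near (326,226) against (324,226) predicted. In the scene view the foot is near (246,299), as predicted, and its bar lies along the rail. Next I approach along the face normal.

Emit:
carry_out(
  motion=[
    {"xyz": [0.002, 0.001, 0.01], "angular": [0, 0, -0.4]},
    {"xyz": [0.002, 0.001, 0.02], "angular": [0, 0, -0.4]},
    {"xyz": [0.002, 0.001, 0.03], "angular": [0, 0, -0.4]},
    {"xyz": [0.002, 0.001, 0.037], "angular": [0, 0, -0.4]},
    {"xyz": [0.002, 0.001, 0.037], "angular": [0, 0, -0.4]},
    {"xyz": [0.002, 0.001, 0.037], "angular": [0, 0, -0.4]},
    {"xyz": [0.002, 0.001, 0.037], "angular": [0, 0, -0.4]},
  ],
)

```text
clock: 7.15
position: [0.5656, -0.2213, 0.1808]
ee_rot: [0.766, 0.63, 0.083, 0.102]
ft_force: [0.1, -0.6, -1.9]
grip_width: 0.343
grasp_force: 60.3
```

```bash
python3 tgt.py .012; python3 v.py v2.png
```

```text
n [-0.254  0.052  0.966] [ 0.14 -0.56 -1.86]
at [ 0.5656 -0.2213  0.1808] xyz [-0.0017 -0.0022  0.0024] ang [0.09 0.01 0.34] z [ 0.254 -0.052 -0.966]
wrist dot [318.8 244.3] tip [322.3 248.3]
scene dot [252.6 318.3] tip [252.3 312.9]
 blue [252.5 318. ] 2 [ 0.5872 -0.2273  0.086 ]
```

View pics/v2.png

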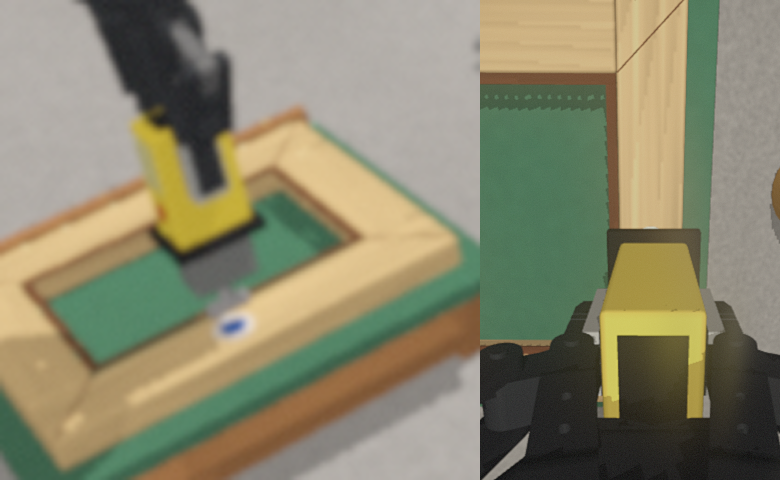

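The tip sits along the normal above the dot, with about 14 mm to go and about 2–3 mm of lateral error by the settled reading. I correct that and come to near contact.

Emit:
carry_out(
  motion=[
    {"xyz": [-0.0017, -0.0022, 0.002], "angular": [0, 0, 0.3]},
    {"xyz": [-0.0017, -0.0022, 0.006], "angular": [0, 0, 0.3]},
    {"xyz": [-0.0017, -0.0022, 0.009], "angular": [0, 0, 0.3]},
    {"xyz": [-0.0017, -0.0022, 0.009], "angular": [0, 0, 0.3]},
    {"xyz": [-0.0017, -0.0022, 0.009], "angular": [0, 0, 0.3]},
    {"xyz": [-0.0017, -0.0022, 0.009], "angular": [0, 0, 0.3]},
    {"xyz": [-0.0017, -0.0022, 0.009], "angular": [0, 0, 0.3]},
    {"xyz": [-0.0017, -0.0022, 0.009], "angular": [0, 0, 0.3]},
  ],
)

```text
clock: 8.05
position: [0.5654, -0.2229, 0.1712]
ee_rot: [0.767, 0.628, 0.083, 0.102]
ft_force: [0.4, -0.5, -1.9]
grip_width: 0.345
grasp_force: 60.3
```

```bash
python3 tgt.py 0
```

```text
n [-0.254  0.052  0.966] [ 0.38 -0.52 -1.92]
at [ 0.5654 -0.2229  0.1712] xyz [-0.0001  0.0003  0.0051] ang [ 0.06 -0.    0.05] z [ 0.254 -0.052 -0.966]
```

Emit:
carry_out(
  motion=[
    {"xyz": [0, 0, 0.002], "angular": [0, 0, 0]},
    {"xyz": [0, 0, 0.004], "angular": [0, 0, 0]},
    {"xyz": [0, 0, 0.006], "angular": [0, 0, 0]},
    {"xyz": [0, 0, 0.007], "angular": [0, 0, 0]},
    {"xyz": [0, 0, 0.007], "angular": [0, 0, 0]},
    {"xyz": [0, 0, 0.007], "angular": [0, 0, 0]},
    {"xyz": [0, 0, 0.007], "angular": [0, 0, 0]},
    {"xyz": [0, 0, 0.007], "angular": [0, 0, 0]},
  ],
)

```text
clock: 8.85
position: [0.5671, -0.2232, 0.1644]
ee_rot: [0.767, 0.628, 0.083, 0.101]
ft_force: [-1.5, -0.2, -1.0]
grip_width: 0.345
grasp_force: 60.4
```

```bash
python3 tgt.py -.007
```

```text
n [-0.254  0.052  0.966] [-1.51 -0.21 -0.96]
at [ 0.5671 -0.2232  0.1644] xyz [-0.0001  0.0003  0.0051] ang [ 0.05 -0.    0.05] z [ 0.254 -0.052 -0.966]
```

Contact is as predicted, at about 1.4 N. Press about 5 mm more.

Emit:
carry_out(
  motion=[
    {"xyz": [0, 0, 0.001], "angular": [0, 0, 0]},
    {"xyz": [0, 0, 0.002], "angular": [0, 0, 0]},
    {"xyz": [0, 0, 0.003], "angular": [0, 0, 0]},
    {"xyz": [0, 0, 0.004], "angular": [0, 0, 0]},
    {"xyz": [0, 0, 0.0055], "angular": [0, 0, 0]},
    {"xyz": [0, 0, 0.0055], "angular": [0, 0, 0]},
    {"xyz": [0, 0, 0.0055], "angular": [0, 0, 0]},
    {"xyz": [0, 0, 0.0055], "angular": [0, 0, 0]},
    {"xyz": [0, 0, 0.0055], "angular": [0, 0, 0]},
    {"xyz": [0, 0, 0.0055], "angular": [0, 0, 0]},
  ],
)

```text
clock: 9.85
position: [0.5685, -0.2235, 0.1591]
ee_rot: [0.767, 0.628, 0.083, 0.101]
ft_force: [-1.7, 0.2, 0.9]
grip_width: 0.339
grasp_force: 60.7
```

```bash
python3 tgt.py -.007; python3 v.py v3.png; python3 tgt.py -.007
```

```text
n [-0.254  0.052  0.966] [-1.67  0.23  0.94]
at [ 0.5685 -0.2235  0.1591] xyz [-0.0001  0.0003 -0.0004] ang [ 0.06 -0.    0.05] z [ 0.254 -0.052 -0.966]
wrist dot [322.7 252.2] tip [322.3 248.3]
scene dot [252.6 318.3] tip [253.4 321. ]
n [-0.254  0.052  0.966] [-1.41 -0.46  1.43]
at [ 0.5685 -0.2235  0.1591] xyz [-0.0001  0.0003 -0.0004] ang [ 0.05 -0.    0.05] z [ 0.254 -0.052 -0.966]
```

View pics/v3.png

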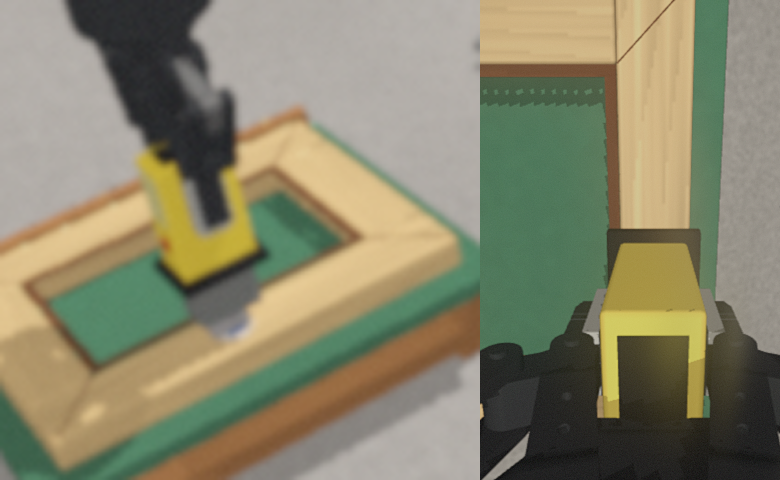

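The force is about 3.5 N along the normal, so the foot is about half way in. It sits over the dot, with white rim showing on the near side around crop (235,335). I'll take one magnified check of the centring.

```bash
python3 -c "
from h import *
s=snap('scene');a=cv2.resize(s['img'][296:336,228:278],(800,600)[:2],interpolation=cv2.INTER_CUBIC)
R0=np.radians(-11.5);fx=np.array([np.cos(R0),np.sin(R0),0]);y=np.array([-np.sin(R0),np.cos(R0),0]);n=-np.sin(.2618)*fx+np.array([0,0,np.cos(.2618)]);x=np.cross(y,n)
S=np.array([.588,-.2276,.086])
def dr(P,col):
    q=np.array([proj(s,p) for p in P]);q=((q-[228,296])*[16,15]).astype(int);cv2.polylines(a,[q.reshape(-1,1,2)],True,col,1)
T=np.linspace(0,6.28,40)
dr([S+.012*(np.cos(k)*x+np.sin(k)*y) for k in T],(255,0,0));dr([S+.008*(np.cos(k)*x+np.sin(k)*y) for k in T],(0,0,255))
dr([S+i*.005*x+j*.012*y for i,j in((1,1),(1,-1),(-1,-1),(-1,1))],(255,0,255))
cv2.imwrite('pics/z.png',a[:,:,::-1])"
```

```text
(no output)
```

View pics/z.png

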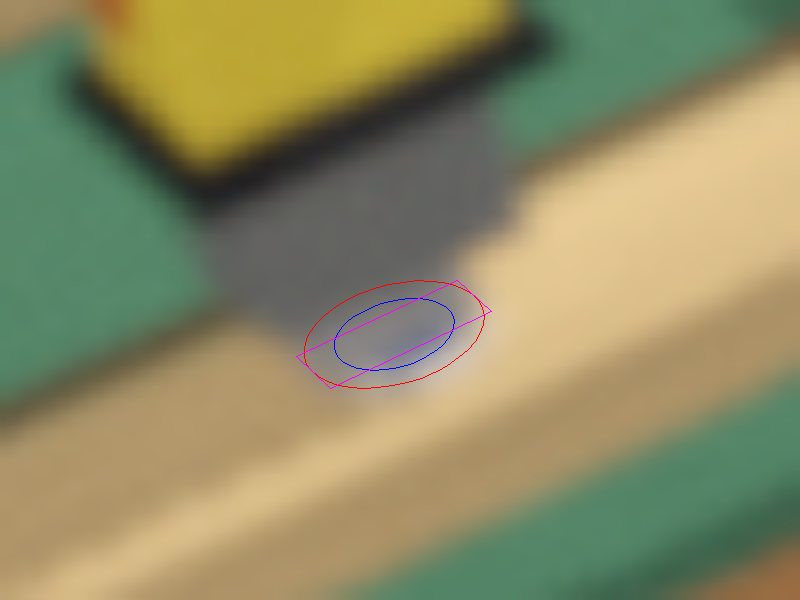

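The magnified view shows the foot's near edge running along the rail through the dot, with blue at (420,335) and white rim below it. That is within about 2–3 mm of centred, so I hand in.

```bash
python3 -c "
from h import *
print(hand_in())"
```

```text
the job is handed in; nothing more can be done
None
```

The gauge is gripped and held square on the blue dot with about 3.5 N of push, foot roughly half way in and about 2–3 mm off the dot's middle by my views. I've handed the job in; no verdict came back.

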